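Refit the grinder's burr carrier

ROBOT

A 6-joint arm with a two-finger parallel gripper is mounted at the origin on the work surface. World frame = base frame: x ahead of the robot, y to its left, z up, the work surface at z = 0. Lengths are in mm, angles in rad, forces in N, time in s.
With the tool pointing down it reaches from about 350 to 725 mm from the base axis. Payload 4.3 kg.
Tool frame: the origin (TCP) lies midway between the tips of the shut fingers; the grasp point (between the pads) lies 19 mm behind it; z points along the fingers, y is the direction in which the jaws open and shut (so a half turn about z gives the same grasp; the last joint's range is limited). The gripper opens to 85 mm and grips with 20 to 120 N. Pads are 22 mm wide; open, the fingers measure 114 mm over their backs; the gripper's body (76 mm by 85 mm) begins 54 mm behind the grasp point. The pads swing forward as they close: fully open they stand 13 mm farther back than shut.
Start: joints at [1.039, 0.377, 0.081, 1.274, 0, 1.46], TCP at [235.418, 524.638, 231.329] pointing down, gripper open.
Joint ranges: [-2.72, 2.72], [-0.84, 1.66], [-1.02, 1.22], [-1.77, 2.12], [-1.37, 1.28], [-3.14, 3.14]. Speed limits (rad/s): [2.57, 2.57, 3.14, 3.14, 3.14, 3.14].

INTERFACE

Orientations are given as a 3x3 rotation matrix whose columns are the frame's x, y, z axes.
In Python, from station import manip, cams gives the robot as it stands. The module is installed in compiled form; this text tells all that it offers.
- The arm moves only by the tool servo_tool, never from a script. Its argument "deltas" is a list of rows, each an object with "translation": the shift along the tool's x, y, z normalised to -1 to 1, where 1 is 0.2 m, a list of three; "rot": the turn, a rotation vector about the tool's x, y, z normalised to -1 to 1, where 1 is 0.5 rad, a list of three. A call has 1 to 10 rows; each row is the pose to reach, as a shift and turn from the pose measured when the call began, along the tool's axes at that moment; what a row does not reach only later rows make up. A row lasts 1/8 s, in which the tool goes at most 62.5 mm and 10.7 degrees, less where a joint would pass 70% of its speed; a pose out of reach is approached as far as the arm can. A call with a number of a shift or a turn outside -1 to 1 is refused whole. A call with a gripper value outside its range is refused whole. "jaw" is the opening, from -1 (shut) to 1 (fully open), so that 0 is half open, set as the call begins (left out, the last holds). The fingers move at their own pace and stop on an object; "squeeze" is the grip in N (left out, the last holds). Time passes only in rows, so rows that repeat a pose let the fingers close. It gives the time, the measured TCP pose, the force and the opening at its end, in the units of the state.
- manip.get_state(): the state, without advancing time (a new reading comes with each control period).
- cams.get_image(name): name is "side" or "top" or "wrist"; returns the picture (384x512x3 uint8, red, green, blue); there is no depth.
- cams.camera_model(name): a dict with "fx", "fy", "cx", "cy" (pixels), "distortion" ([k1, k2, p1, p2, k3] as OpenCV has them; the pictures are not rectified), "world_from_camera" (4x4, takes a point from camera to world coordinates); the wrist camera has in their place "T_tool_cam" (4x4, takes a point from camera to tool coordinates, whose origin is the TCP and whose axes are the flange's). Camera axes: x right, y up, looking along -z (the intrinsics and any distortion apply to the point x, -y, -z); pixel columns grow to the right and rows downward; lengths in mm; the calibration is good to about 2 mm. A picture is of the moment at which its call begins: read the wrist's pose just before it. camera_model takes no time and is no camera call.
- manip.job_done(): hands the job in, once; it reports no verdict.
The state is a dict: "time": time; "q": joint angles; "joint_velocities": joint speeds; "joint_torque": joint torques, N m; "tcp_pos": TCP position; "tcp_rot": TCP orientation; "force": force on the tool from outside, world axes, zero at the start; "ft_torque": the same for the moment, N m; "grip_width": finger opening in mm.
Only numpy, scipy, OpenCV 4.12 (cv2) and the standard library are available. Lean on these libraries where they do the work, as an engineer would, in place of code of your own. Each camera call takes 0.05 s, during which the arm holds its last target.

TASK

The coffee grinder has been cleaned and its burr carrier, the aluminium disc with two finger tabs, lies loose in the throat, out of line. With a fingertip against a tab push the carrier round until the notch in its rim stands over the locating pin on the grinder's deck, then press it down in the middle until it snaps home, flat on the deck, and let go. Do not take a tab between the fingers, do not lift the carrier, and leave everything else where it stands.

Things in the scene. Friction and masses are not known exactly. Their poses are not given: they have to be found in the camera images.
- grinder: electric coffee grinder, fixed, hopper off. Origin on the counter under the upright axis of its throat; z up, -x its front (spout, drip tray). Its level deck round the throat is 220 mm above the counter, inside a 9 mm high hopper collar 142 mm across. The housing runs 150 mm behind the axis (+x), below the deck; only the carrier stands above deck and collar
- throat (a point): centre of the throat's mouth (a bore 73 mm across) at deck height; same axes as the grinder. Three sprung balls in its wall carry the loose carrier at the start, level, flange 11.5 mm above the deck; they give way to a firm press and then snap into the carrier's groove and hold it down
- pin (a point): top of the steel locating pin, which stands upright on the deck 50 mm from the throat's axis: 8 mm thick, 10.5 mm tall, tapered over the last 2 mm; a small cast boss joins its outer side to the collar. While the carrier is out of line its flange hides the inner half of the pin
- carrier: upper burr carrier, loose aluminium disc, about 0.45 kg. Origin: centre of the flange's underside; z up, +x through the notch, tabs at +y and -y. Flange 100 mm across, 7 mm thick; below it a round body 70 mm across, 55 mm long, guided in the throat with 1 mm play. Starts 34 to 180 degrees out of line and turns freely either way (1 to 3 N at a tab); stays where it is left
- notch (a point): middle of the mouth of the one notch in the carrier's rim, 50 mm from its axis, at the underside of the flange. The notch is 13 mm wide and 7 mm deep and goes over the pin when the two are in line within about 3 mm; otherwise the flange stops on the pin when pressed
- tab_a (a point): centre of the top of one finger tab (at the carrier's +y, a quarter turn anticlockwise from the notch seen from above): an upright block 12 mm wide along the rim, 9 mm thick, 18 mm tall above the flange's top, centred 44.5 mm from the carrier's axis
- tab_b (a point): centre of the top of the other finger tab, the same, at the carrier's -y
- hub (a point): centre of the top of the round hub (26 mm across) in the middle of the carrier, 9 mm above the flange's underside (2 mm above its top); the place to press. With the notch over the pin 6 to 10 N down drives the carrier 11.5 mm down, flange flat on the deck. The tabs stand 16 mm above the hub
- cup: small open steel dosing cup, 58 mm across and 62 mm tall, standing on the grinder's drip tray under the spout; loose, not part of the job. Origin under its centre; z up
- brush: flat wooden cleaning brush, about 160 x 24 x 13 mm, lying on the counter beside the grinder; loose, not part of the job. Origin under its metal ferrule's near end, on the counter; handle to -x
- tamper: steel tamper with a dark wooden handle, 58 mm across and 90 mm tall, standing on the counter beside the grinder; loose, not part of the job. Origin under its centre; z up
- hopper: the grinder's clear bean hopper, taken off and stood on its black lid, 158 mm across and 172 mm tall; loose, not part of the job. Origin under its centre; z up
- phin: aluminium drip filter with its lid on, 92 mm across the brim and 79 mm tall; loose, not part of the job. Origin under its centre; z up
- glass: upturned drinking glass, 72 mm across and 95 mm tall; loose, not part of the job. Origin under its centre; z up
- jar: clear coffee jar with a lid, 102 mm across and 130 mm tall; loose, not part of the job. Origin under its centre; z up
- sugar: clear sugar jar with a lid, 92 mm across and 100 mm tall; loose, not part of the job. Origin under its centre; z up

How it is judged (in metres and radians):
At the end, for the whole second after the job is handed in: The notch is around the pin (centres within 4 mm in plan), the flange lies flat on the deck (height within 2 mm, tilt under 0.04 rad, centred within 3 mm), the carrier is at rest, and the cup, brush, tamper, hopper, filter, glass and jars are within 30 mm of where they stood (horizontal distance between notch and pin below 0.004 m and z of carrier in the frame of throat between -0.002 and 0.002 m and horizontal distance between carrier and throat below 0.003 m and angle between carrier's own z axis and vertical below 0.04 rad and linear speed of carrier below 0.01 m/s and distance of each of cup, brush, tamper, hopper, phin, glass, jar, sugar from where it was at the start of the episode below 0.03 m); the robot touches nothing.
It fails at once if the carrier is lifted: its flange comes more than 18 mm above the deck (it starts at 11.5 mm) (z of carrier in the frame of throat above 0.018 m).
It fails at once if a tab is taken between the fingers ((horizontal distance between the grasp point and tab_a below 0.009 m and z of the grasp point in the frame of tab_a below 0.014 m) or (horizontal distance between the grasp point and tab_b below 0.009 m and z of the grasp point in the frame of tab_b below 0.014 m)).
It fails at once if something that is not part of the job is moved by more than 30 mm (distance of any of cup, brush, tamper, hopper, phin, glass, jar, sugar from where it was at the start of the episode above 0.03 m).
It also fails if it takes over 64 s, if anything falls off the work surface, if the arm or the gripper's body presses on something with over 40 N, if the wrist force passes 120 N, or if a joint passes its speed limit or range.

## Working session

There is one attempt and no reset: what is moved stays moved. The work goes in short steps, Python scripts to look and compute and a tool call to move; the robot and the scene stay as the last step left them, time stands still between calls to the robot, and variables do not carry over. Pictures are saved under pics/ and viewed, and the job is handed in when it is done.

Besides the shell and the picture viewer there is one more tool, called after "Request:" as name(argument=value, ...) on one line, values as JSON. servo_tool: Moves the arm, as the interface text tells. Its arguments: {"type":"object","properties":{"deltas":{"type":"array","items":{"type":"object","properties":{"translation":{"type":"array","items":{"type":"number","minimum":-1,"maximum":1}},"rot":{"type":"array","items":{"type":"number","minimum":-1,"maximum":1}}}}},"jaw":{"type":"number"},"squeeze":{"type":"number"}},"required":["deltas"]}

```bash
mkdir -p pics; ls; python3 - <<'E'
from station import manip,cams
import cv2,numpy as np
s=manip.get_state();print(s)
for n in ["side","top","wrist"]:
    im=cams.get_image(n);cv2.imwrite(f"pics/{n}0.png",im[:,:,::-1])
    print(n,cams.camera_model(n))
E
```

```text
pics
{'time': 0.0, 'q': array([ 1.03870817e+00,  3.78064032e-01,  7.96162696e-02,  1.27441564e+00,
       -1.45510647e-05,  1.46048280e+00]), 'joint_velocities': array([-0.00168285,  0.00125741,  0.00052083, -0.0003467 ,  0.00182815,
       -0.00012294]), 'joint_torque': array([ 2.60817455e-03, -4.63600981e+01,  2.69878042e+01,  2.08070566e-02,
        6.10862571e-05, -2.21460397e-06]), 'tcp_pos': array([235.05793227, 524.02676543, 230.35661193]), 'tcp_rot': array([[-9.12363778e-01,  4.09379120e-01, -1.03615803e-03],
       [ 4.09380376e-01,  9.12362049e-01, -1.78868349e-03],
       [ 2.13101592e-04, -2.05611279e-03, -9.99997863e-01]]), 'force': array([0.94398014, 0.82939202, 0.0906381 ]), 'ft_torque': array([-0.0395313 ,  0.00609954, -0.00203697]), 'grip_width': 85.46721682473269}
side {'fx': 351.43893959022773, 'fy': 351.43893959022773, 'cx': 255.75515351195304, 'cy': 184.69266938936994, 'distortion': array([-0.07816903,  0.        ,  0.        ,  0.        ,  0.        ]), 'world_from_camera': array([[-9.70803794e-01,  1.77565665e-01, -1.61277486e-01,
         3.56943961e+02],
   
[... 661 characters left out ...]
2.30775429e-01,  9.73004213e-01,
         1.16188953e+03],
       [ 0.00000000e+00,  0.00000000e+00,  0.00000000e+00,
         1.00000000e+00]])}
wrist {'fx': 275.62931798912933, 'fy': 275.62931798912933, 'cx': 253.62391652010936, 'cy': 190.00228897131356, 'distortion': array([-0.04985361,  0.        ,  0.        ,  0.        ,  0.        ]), 'T_tool_cam': array([[-1.15157304e-03,  9.57384732e-01,  2.88813346e-01,
         7.29939495e+01],
       [ 9.99999255e-01,  1.21950145e-03, -5.52602152e-05,
         5.27523744e-02],
       [-4.05113582e-04,  2.88813068e-01, -9.57385423e-01,
        -1.42673536e+02],
       [ 0.00000000e+00,  0.00000000e+00,  0.00000000e+00,
         1.00000000e+00]])}
```

View pics/side0.png

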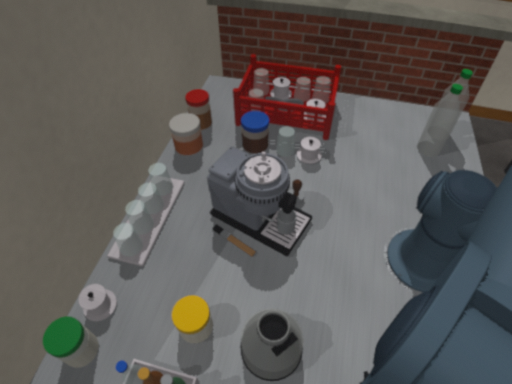

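View pics/top0.png

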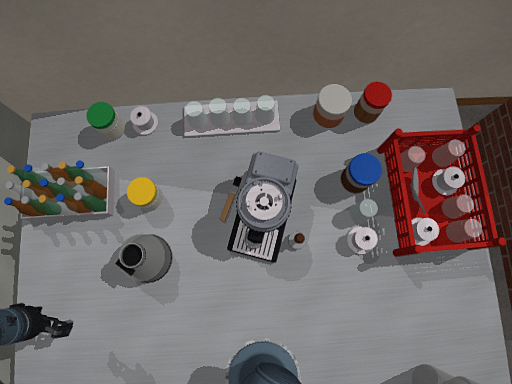

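View pics/wrist0.png

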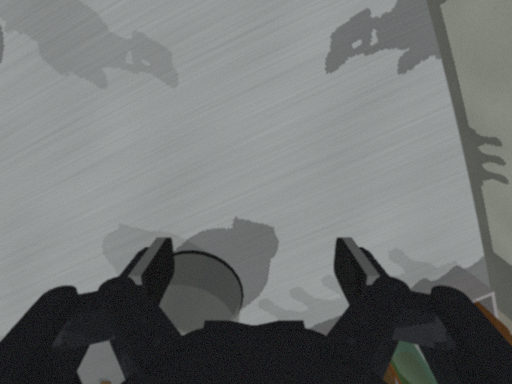

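The side view shows the grinder with the carrier at about (262,172), the top view at about (266,202). I'll enlarge both.

```bash
cat > h.py <<'E'
import numpy as np,cv2
from station import manip,cams
def model(n,s=None):
    m=cams.camera_model(n)
    K=np.array([[m['fx'],0,m['cx']],[0,m['fy'],m['cy']],[0,0,1]]);D=np.array(m['distortion'])
    if 'world_from_camera' in m: T=m['world_from_camera']
    else:
        W=np.eye(4);W[:3,:3]=s['tcp_rot'];W[:3,3]=s['tcp_pos'];T=W@m['T_tool_cam']
    return K,D,T
def ray(M,uv):
    K,D,T=M
    p=cv2.undistortPoints(np.array(uv,float).reshape(-1,1,2),K,D).reshape(-1,2)
    d=np.c_[p[:,0],-p[:,1],-np.ones(len(p))]
    return T[:3,3],d@T[:3,:3].T
def plane(M,uv,z):
    o,d=ray(M,uv); return o+d*((z-o[2])/d[:,2])[:,None]
def proj(M,P):
    K,D,T=M
    P=(np.atleast_2d(P)-T[:3,3])@T[:3,:3]
    P=np.c_[P[:,0],-P[:,1],-P[:,2]]
    return cv2.projectPoints(P,np.zeros(3),np.zeros(3),K,D)[0].reshape(-1,2)
E
python3 - <<'E'
import cv2
from h import *
a=cv2.imread('pics/side0.png')[135:265,190:330];b=cv2.imread('pics/top0.png')[140:270,205:325]
cv2.imwrite('pics/side0c.png',cv2.resize(a,None,fx=5,fy=4.6,interpolation=2) if 0 else cv2.resize(a,(700,650))[:600])
cv2.imwrite('pics/top0c.png',cv2.resize(b,(540,585),interpolation=2))
print(plane(model('top'),[(266,202)],231),plane(model('side'),[(262,172)],231))
E
```

```text
[[503.08610324 -39.49695368 231.        ]] [[501.08401922 -28.57746824 231.        ]]
```

View pics/side0c.png

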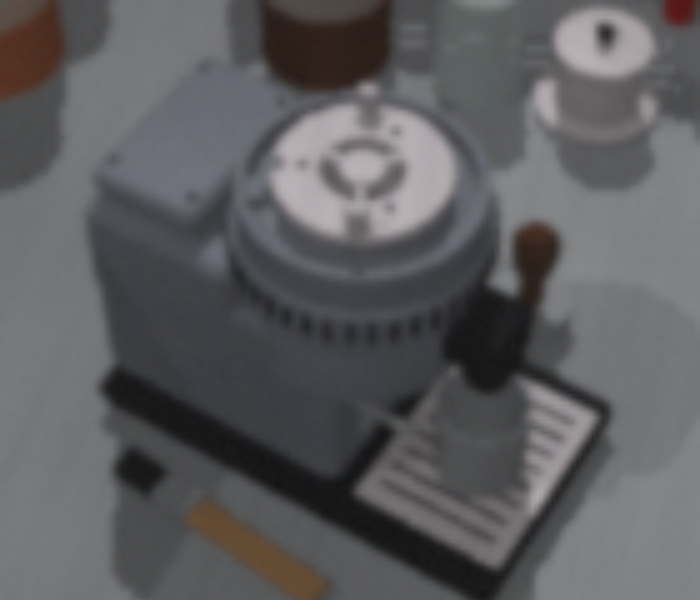

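View pics/top0c.png

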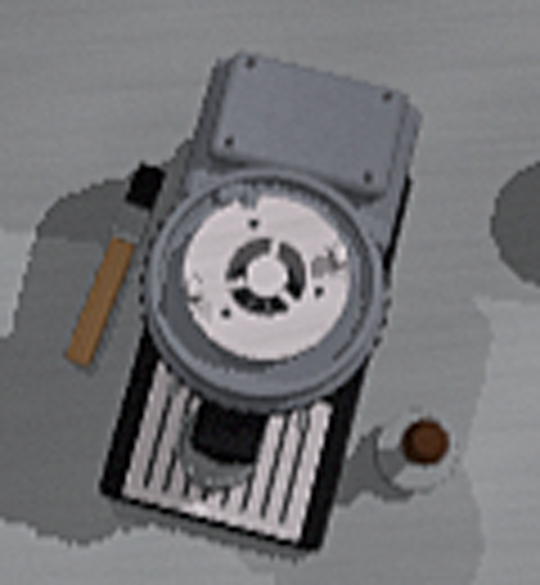

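Request:
servo_tool(deltas=[{"translation": [-0.1, -0.1, -0.25], "rot": [0, 0, 0]}, {"translation": [-0.3, -0.25, -0.45], "rot": [0, 0, 0]}, {"translation": [-0.6, -0.5, -0.5], "rot": [0, 0, 0]}, {"translation": [-0.8, -0.7, -0.5], "rot": [0, 0, 0]}, {"translation": [-0.95, -0.8, -0.5], "rot": [0, 0, 0]}, {"translation": [-0.95, -0.8, -0.5], "rot": [0, 0, 0]}], jaw=-1)

```text
time: 0.9
tcp_pos: [344.1, 298.2, 330.8]
tcp_rot: [[-0.91, 0.414, -0.001], [0.414, 0.91, -0.002], [-0.0, -0.002, -1.0]]
force: [-0.1, -0.5, -0.1]
grip_width: -0.1
```

Request:
servo_tool(deltas=[{"translation": [-0.25, -0.2, 0], "rot": [0, 0, 0]}, {"translation": [-0.5, -0.4, 0], "rot": [0, 0, 0]}, {"translation": [-0.75, -0.6, 0], "rot": [0, 0, 0]}, {"translation": [-0.95, -0.8, 0], "rot": [0, 0, 0]}, {"translation": [-0.95, -0.8, 0], "rot": [0, 0, 0]}])

```text
time: 1.52
tcp_pos: [452.0, 71.4, 330.5]
tcp_rot: [[-0.908, 0.42, -0.001], [0.42, 0.908, -0.002], [0.0, -0.002, -1.0]]
force: [0.2, 0.2, -0.4]
grip_width: -0.3
```

Request:
servo_tool(deltas=[{"translation": [-0.25, -0.2, 0.05], "rot": [0, 0, 0]}, {"translation": [-0.45, -0.37, 0.1], "rot": [0, 0, 0]}, {"translation": [-0.45, -0.37, 0.1], "rot": [0, 0, 0]}, {"translation": [-0.45, -0.37, 0.1], "rot": [0, 0, 0]}])

```text
time: 2.02
tcp_pos: [502.3, -31.8, 310.5]
tcp_rot: [[-0.908, 0.418, -0.002], [0.418, 0.908, -0.001], [0.002, -0.002, -1.0]]
force: [0.1, 0.3, 0.3]
grip_width: -0.2
```

```bash
python3 - <<'E'
from h import *
s=manip.get_state();im=cams.get_image('wrist')[:,:,::-1]
cv2.imwrite('pics/w1.png',im);np.save('w1.npy',np.c_[s['tcp_rot'],s['tcp_pos']])
print(s['tcp_pos'],s['q'])
cv2.imwrite('pics/w1b.png',cv2.resize(im,(800,600),interpolation=cv2.INTER_CUBIC))
E
```

```text
[502.27934255 -31.84707525 310.46246727] [-1.88635267e-01  2.23277580e-01  7.18606457e-02  1.42162575e+00
 -1.27277221e-03  2.42854187e-01]
```

View pics/w1b.png

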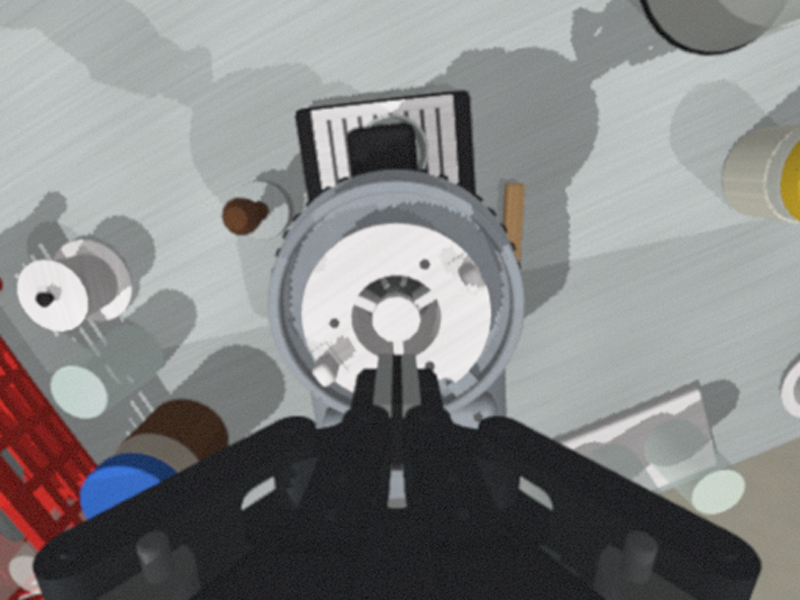

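The carrier rim is fully in view except where the fingers hide its lower part. One tab is near (470,270), the other near (325,360), and something pin-like is near (455,385). I'll shift the camera back for a clear view.

Request:
servo_tool(deltas=[{"translation": [-0.25, 0, 0], "rot": [0, 0, 0]}, {"translation": [-0.4, 0, 0], "rot": [0, 0, 0]}, {"translation": [-0.4, 0, 0], "rot": [0, 0, 0]}, {"translation": [-0.4, 0, 0], "rot": [0, 0, 0]}])

```text
time: 2.58
tcp_pos: [574.3, -63.3, 311.2]
tcp_rot: [[-0.91, 0.416, -0.002], [0.416, 0.91, -0.001], [0.001, -0.002, -1.0]]
force: [0.1, -0.4, 1.2]
grip_width: 0.0
```

```bash
python3 - <<'E'
from h import *
s=manip.get_state();im=cams.get_image('wrist')[:,:,::-1]
cv2.imwrite('pics/w2.png',im);np.save('w2.npy',np.c_[s['tcp_rot'],s['tcp_pos']])
print(s['tcp_pos'],s['q'])
cv2.imwrite('pics/w2b.png',cv2.resize(im[50:260,150:370],None,fx=2.8,fy=2.8,interpolation=cv2.INTER_CUBIC))
E
```

```text
[574.25740187 -63.31230763 311.18835508] [-2.18939673e-01  3.84294597e-01  2.96249271e-01  1.48444709e+00
 -1.20776805e-03  2.09636681e-01]
```

View pics/w2b.png

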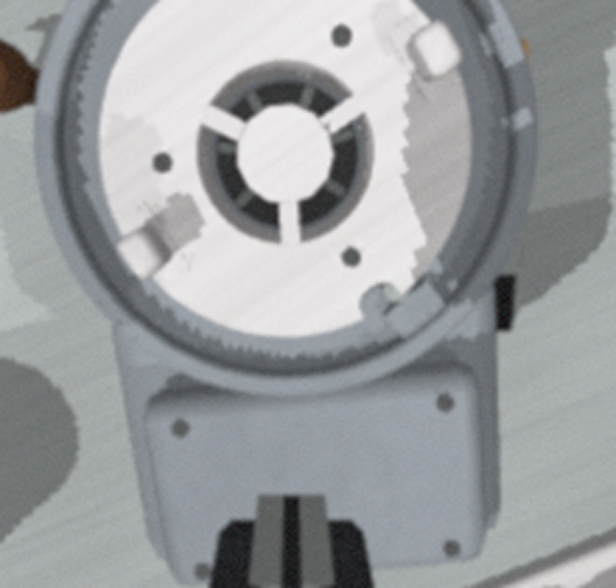

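```bash
python3 - <<'E'
from h import *
im=cv2.imread('pics/w2.png')
cv2.imwrite('pics/w2c.png',cv2.resize(im[20:180,155:350],None,fx=3.7,fy=3.7,interpolation=cv2.INTER_CUBIC))
im=cv2.imread('pics/w1.png')
cv2.imwrite('pics/w1c.png',cv2.resize(im[100:280,160:350],None,fx=3.3,fy=3.3,interpolation=cv2.INTER_CUBIC))
E
```

```text
(no output)
```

View pics/w2c.png

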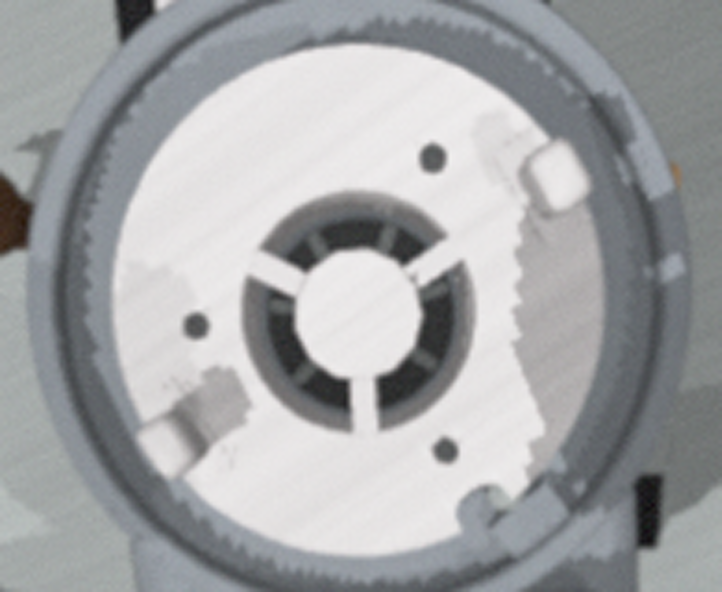

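View pics/w1c.png

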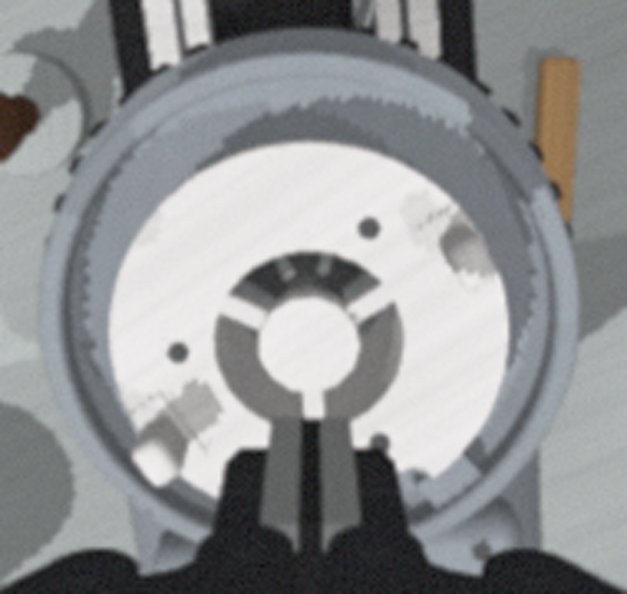

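Request:
servo_tool(deltas=[{"translation": [0.05, 0, 0.2], "rot": [0, 0, 0]}, {"translation": [0.05, 0, 0.2], "rot": [0, 0, 0]}, {"translation": [0.05, 0, 0.2], "rot": [0, 0, 0]}])

```text
time: 3.0
tcp_pos: [565.5, -59.2, 273.4]
tcp_rot: [[-0.91, 0.415, 0.001], [0.415, 0.91, -0.002], [-0.002, -0.001, -1.0]]
force: [0.5, -1.0, 1.3]
grip_width: 0.1
```

```bash
python3 - <<'E'
from h import *
s=manip.get_state();im=cams.get_image('wrist')[:,:,::-1]
cv2.imwrite('pics/w3.png',im);np.save('w3.npy',np.c_[s['tcp_rot'],s['tcp_pos']])
print(s['tcp_pos'])
cv2.imwrite('pics/w3b.png',cv2.resize(im[0:200,150:360],None,fx=3,fy=3,interpolation=cv2.INTER_CUBIC))
cv2.imwrite('pics/w3c.png',cv2.resize(im[110:190,250:350],None,fx=7,fy=7,interpolation=cv2.INTER_CUBIC))
E
```

```text
[565.50342272 -59.23880551 273.39806804]
```

View pics/w3b.png

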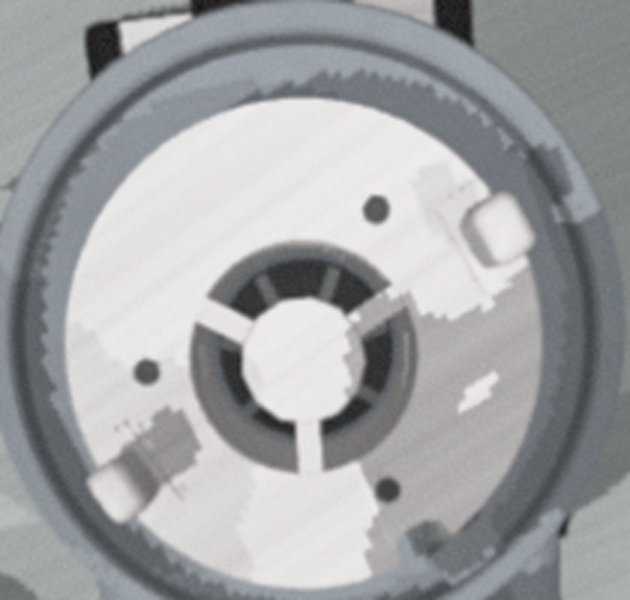

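View pics/w3c.png

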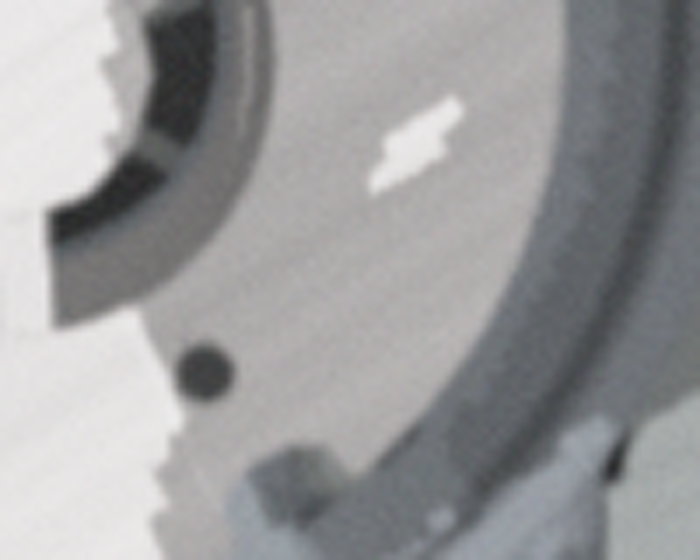

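The view is clear now. The notch is near (430,538) in the enlarged crop, and the earlier "block" was a sun patch. Tabs are at (500,230) and (120,490). The pin isn't obvious, so I'll unwrap the annulus at deck height.

```bash
cat >> h.py <<'E'
def wm(f):
    a=np.load(f);return model('wrist',dict(tcp_rot=a[:,:3],tcp_pos=a[:,3]))
E
python3 - <<'E'
from h import *
M=wm('w3.npy');c=lambda p:(p[0]/3+150,p[1]/3)
hub=plane(M,[c((304,358))],240.5)[0];print('hub',hub)
t=plane(M,[c((505,225)),c((118,490))],256.5);print('tabs top',t,(t[0]+t[1])/2,np.linalg.norm(t[0]-t[1]))
n=plane(M,[c((430,538))],231.5)[0];print('notch',n,np.linalg.norm((n-hub)[:2]),np.degrees(np.arctan2(*(n-hub)[1::-1])))
d=t[0]-t[1];print('tab angle',np.degrees(np.arctan2(d[1],d[0])))
for nm in ['w2','w3','w1']:
    M=wm(nm+'.npy');im=cv2.imread(f'pics/{nm}.png')
    th=np.radians(np.arange(-180,180,.5));r=np.arange(40,80,.5)
    R,T=np.meshgrid(r,th,indexing='ij')
    P=np.stack([hub[0]+R*np.cos(T),hub[1]+R*np.sin(T),np.full(R.shape,228.)],-1)
    uv=proj(M,P.reshape(-1,3)).astype(np.float32).reshape(R.shape+(2,))
    o=cv2.remap(im,uv[...,0],uv[...,1],cv2.INTER_LINEAR)
    o=cv2.resize(o,(720,160))
    for k in range(0,720,60): cv2.putText(o,str(-180+k//2),(k,12),0,.35,(0,0,255),1)
    cv2.imwrite(f'pics/pol_{nm}.png',o)
cv2.imwrite('pics/pol.png',np.vstack([cv2.imread(f'pics/pol_{n}.png') for n in ['w1','w2','w3']]))
E
```

```text
hub [505.17759625 -33.15272803 240.5       ]
tabs top [[498.29216579  10.16180004 256.5       ]
 [512.22658657 -76.47828869 256.5       ]] [505.25937618 -33.15824432 256.5       ] 87.75347888459196
notch [554.23936048 -23.8515294  231.5       ] 49.935648633202696 10.734817722995805
tab angle 99.13670081768775
```

View pics/pol.png

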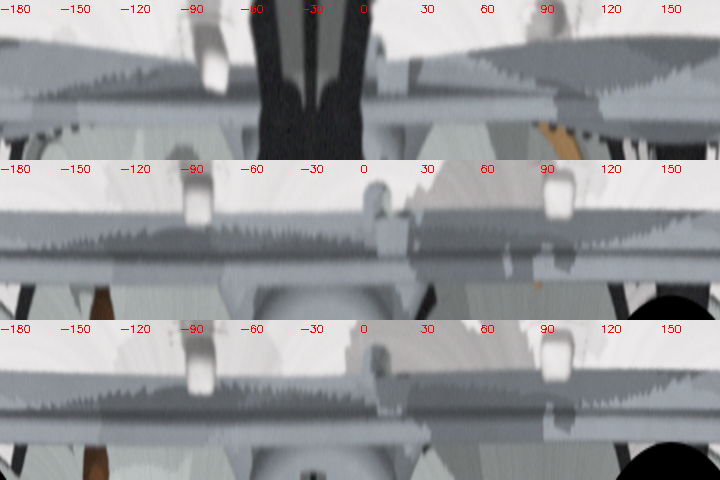

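```bash
python3 - <<'E'
from h import *
hub=np.array([505.2,-33.2])
out=[]
for nm in ['w1','w2','w3']:
    M=wm(nm+'.npy');im=cv2.cvtColor(cv2.imread(f'pics/{nm}.png'),6)
    th=np.radians(np.arange(-180,180,.45));r=np.arange(48,78,.2)
    R,T=np.meshgrid(r,th,indexing='ij')
    P=np.stack([hub[0]+R*np.cos(T),hub[1]+R*np.sin(T),np.full(R.shape,226.)],-1)
    uv=proj(M,P.reshape(-1,3)).astype(np.float32).reshape(R.shape+(2,))
    o=cv2.remap(im,uv[...,0],uv[...,1],cv2.INTER_CUBIC)
    o=np.clip((o.astype(float)-60)*2.0,0,255).astype(np.uint8)
    for k in range(-180,180,30): cv2.putText(o,str(k),(int((k+180)/.45),148),0,.35,255,1)
    out.append(o)
cv2.imwrite('pics/pol2.png',np.vstack(out))
E
```

```text
(no output)
```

View pics/pol2.png

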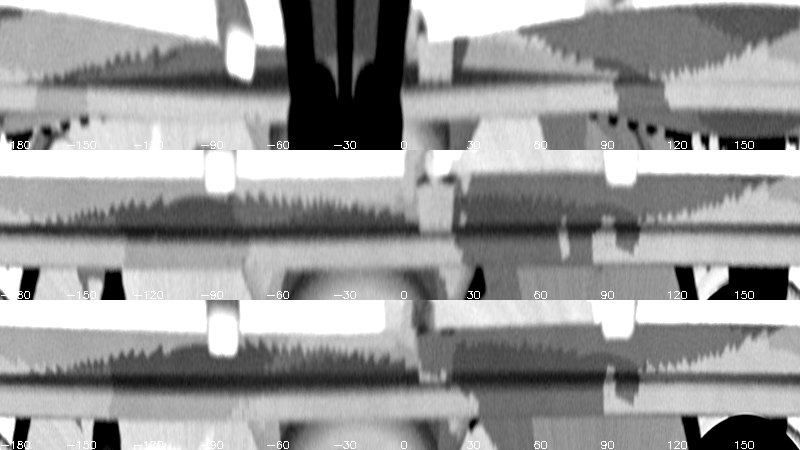

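Request:
servo_tool(deltas=[{"translation": [-0.15, 0.0, 0.0], "rot": [0, 0, 0]}, {"translation": [-0.15, 0.15, 0.15], "rot": [0, 0, 0]}, {"translation": [-0.15, 0.15, 0.15], "rot": [0, 0, 0]}, {"translation": [-0.15, 0.15, 0.15], "rot": [0, 0, 0]}])

```text
time: 3.55
tcp_pos: [607.4, -45.3, 246.1]
tcp_rot: [[-0.91, 0.416, 0.006], [0.416, 0.91, -0.003], [-0.007, -0.0, -1.0]]
force: [1.0, 0.4, 0.2]
grip_width: 0.0
```

```bash
python3 - <<'E'
from h import *
s=manip.get_state();im=cams.get_image('wrist')[:,:,::-1]
cv2.imwrite('pics/w4.png',im);np.save('w4.npy',np.c_[s['tcp_rot'],s['tcp_pos']])
print(s['tcp_pos'])
M=wm('w4.npy')
uv=proj(M,[505+50*np.cos(.16),-33+50*np.sin(.16),231])[0];print(uv)
x,y=int(uv[0]),int(uv[1])
cv2.imwrite('pics/w4b.png',cv2.resize(im,(800,600)))
cv2.imwrite('pics/w4c.png',cv2.resize(im[y-40:y+40,x-50:x+50],None,fx=7,fy=7,interpolation=cv2.INTER_CUBIC))
E
```

```text
[607.43117947 -45.32995454 246.09227688]
[247.08806496 136.96489156]
```

View pics/w4b.png

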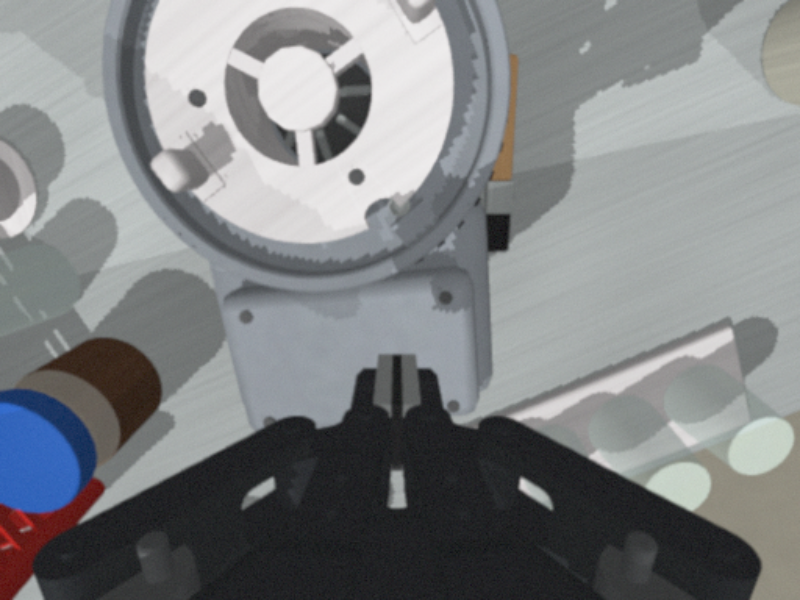

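View pics/w4c.png

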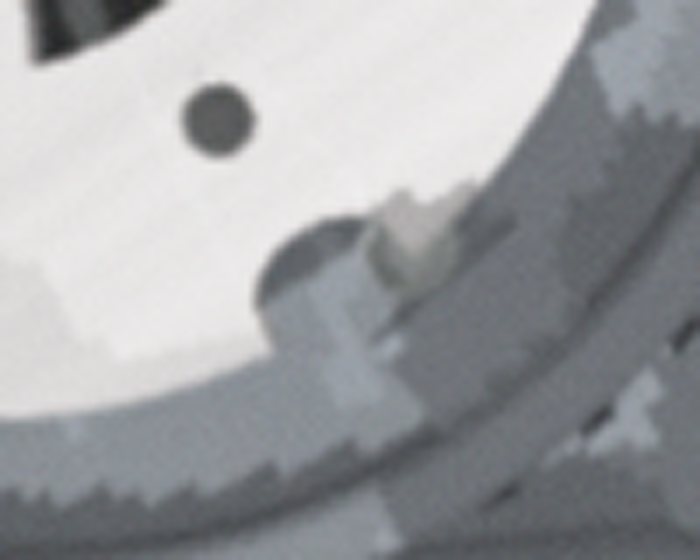

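```bash
python3 - <<'E'
from h import *
M=model('side')
for p in [(241,175),(243,172),(264,153)]:
    q=plane(M,[p],229)[0]; d=q[:2]-[505.2,-33.2]; print(p,q,np.hypot(*d),np.degrees(np.arctan2(d[1],d[0])))
im=cv2.imread('pics/side0.png')[145:200,225:300]
cv2.imwrite('pics/s0d.png',cv2.resize(im,None,fx=10,fy=10,interpolation=cv2.INTER_CUBIC))
im=cv2.imread('pics/top0.png')[170:235,230:300]
cv2.imwrite('pics/t0d.png',cv2.resize(im,None,fx=9,fy=9,interpolation=cv2.INTER_CUBIC))
E
```

```text
(241, 175) [554.41704839  -6.31293759 229.        ] 56.08236779458042 28.647590601811473
(243, 172) [552.03887351 -18.25633819 229.        ] 49.164958049420825 17.694971290894312
(264, 153) [ 512.83624019 -103.87301871  229.        ] 71.08437055512968 -83.83309937143558
```

View pics/s0d.png

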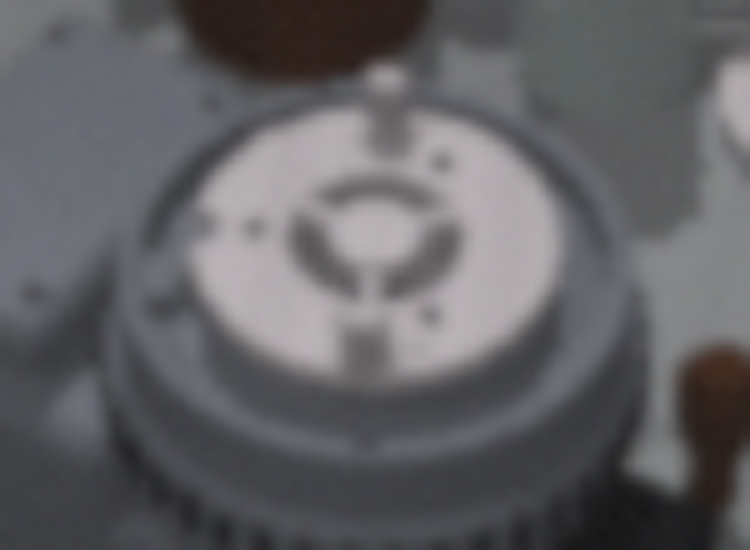

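View pics/t0d.png

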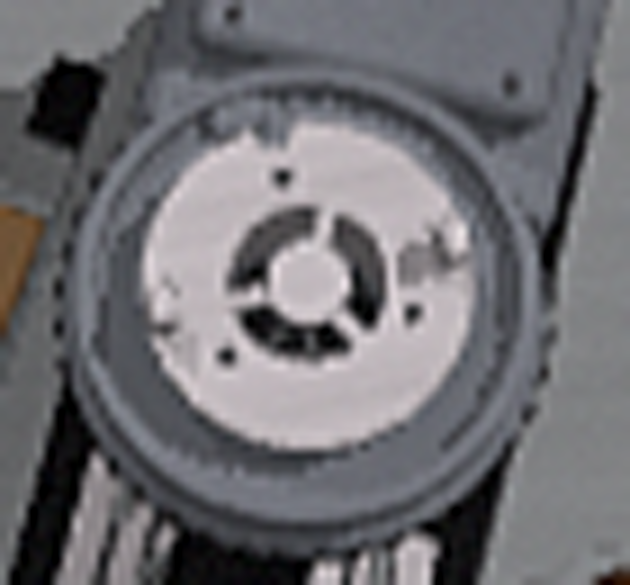

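```bash
python3 - <<'E'
from h import *
C=np.array([505.2,-33.2])
def a(M,p,z):
    q=plane(M,[p],z)[0]; d=q[:2]-C; return q,np.hypot(*d),np.degrees(np.arctan2(d[1],d[0]))
M=model('top')
print('hub top',a(M,(230+311/9,170+283/9),240.5))
print(a(M,(230+212/9,170+125/9),228)); print(a(M,(230+268/9,170+127/9),231))
M=model('side')
print('hub side',a(M,(225+37.5,145+22.8),240.5))
for p in [(165,268),(165,305),(185,295),(205,222)]: print(p,a(M,(225+p[0]/10,145+p[1]/10),229))
out=[]
for nm,M in [('top0',model('top')),('side0',model('side')),('w4',wm('w4.npy')),('w2',wm('w2.npy'))]:
    im=cv2.imread(f'pics/{nm}.png')
    g=np.arange(30,76,.2);th=np.radians(np.arange(-20,80,.25))
    R,T=np.meshgrid(g,th,indexing='ij')
    o=C if nm[0]=='w' else a(M,(230+311/9,170+283/9) if nm=='top0' else (262.5,167.8),240.5)[0][:2]
    P=np.stack([o[0]+R*np.cos(T),o[1]+R*np.sin(T),np.full(R.shape,229.)],-1)
    uv=proj(M,P.reshape(-1,3)).astype(np.float32).reshape(R.shape+(2,))
    x=cv2.remap(im,uv[...,0],uv[...,1],cv2.INTER_CUBIC)
    x=cv2.convertScaleAbs(x,alpha=1.6,beta=-80)
    for k in range(-20,80,10): cv2.putText(x,str(k),((k+20)*4,225),0,.35,(0,255,255),1)
    out.append(x)
cv2.imwrite('pics/p3.png',np.vstack([np.hstack(out[:2]),np.hstack(out[2:])]))
E
```

```text
hub top (array([502.89466228, -35.23134122, 240.5       ]), np.float64(3.0726095038187995), np.float64(-138.6152096668588))
(array([556.88890096,  -9.24714121, 228.        ]), np.float64(56.96913135255331), np.float64(24.863208985262922))
(array([554.32821475, -26.21092451, 231.        ]), np.float64(49.62286429374241), np.float64(8.096679417256333))
hub side (array([501.36457897, -35.47357547, 240.5       ]), np.float64(4.45865449644012), np.float64(-149.3412243916637))
(165, 268) (array([556.2305038 , -18.01717644, 229.        ]), np.float64(53.24124762663142), np.float64(16.56902962403551))
(165, 305) (array([552.61033973,  -4.86676275, 229.        ]), np.float64(55.23144617060397), np.float64(30.863267882838997))
(185, 295) (array([548.29025671,  -9.66466351, 229.        ]), np.float64(49.098699449144526), np.float64(28.6427917687524))
(205, 222) (array([550.04659713, -37.29290678, 229.        ]), np.float64(45.03297858675519), np.float64(-5.214630510677964))
```

View pics/p3.png

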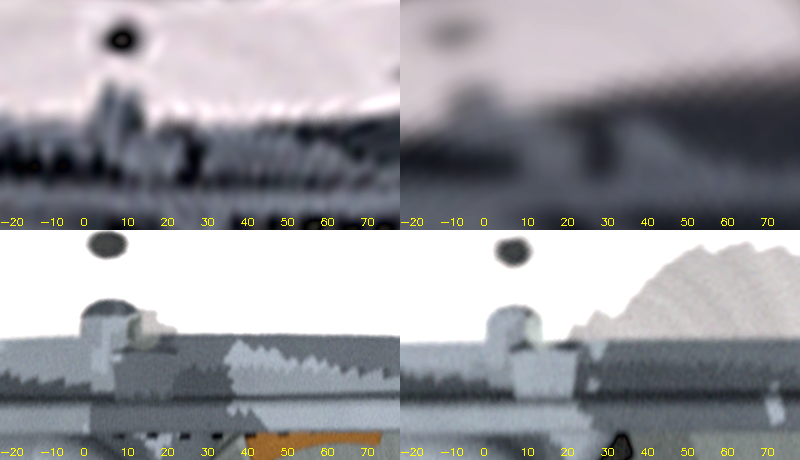

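Request:
servo_tool(deltas=[{"translation": [0.0, 0, -0.3], "rot": [0, 0, 0.3]}, {"translation": [0.2, -0.05, -0.3], "rot": [0, 0, 0.6]}, {"translation": [0.46, -0.13, -0.3], "rot": [0, 0, 0.95]}, {"translation": [0.46, -0.13, -0.3], "rot": [0, 0, 1]}])

```text
time: 4.1
tcp_pos: [507.9, -30.4, 306.5]
tcp_rot: [[-0.597, 0.802, 0.004], [0.802, 0.597, -0.003], [-0.005, 0.002, -1.0]]
force: [0.5, -0.4, 0.3]
grip_width: 0.1
```

Request:
servo_tool(deltas=[{"translation": [0, 0, 0], "rot": [0, 0, 0.35]}, {"translation": [0, 0, 0], "rot": [0, 0, 0.7]}, {"translation": [0, 0, 0], "rot": [0, 0, 1]}])

```text
time: 4.47
tcp_pos: [509.3, -31.2, 308.2]
tcp_rot: [[-0.134, 0.991, 0.008], [0.991, 0.134, -0.004], [-0.005, 0.007, -1.0]]
force: [0.3, -0.1, 0.2]
grip_width: 0.4
```

Request:
servo_tool(deltas=[{"translation": [0, 0, 0], "rot": [0, 0, 0.35]}, {"translation": [0, 0, 0], "rot": [0, 0, 0.7]}, {"translation": [0, 0, 0], "rot": [0, 0, 1]}])

```text
time: 4.85
tcp_pos: [510.9, -32.0, 309.9]
tcp_rot: [[0.362, 0.932, 0.011], [0.932, -0.362, -0.005], [-0.0, 0.012, -1.0]]
force: [0.5, -0.1, 0.4]
grip_width: 0.0
```

Request:
servo_tool(deltas=[{"translation": [0, 0, 0], "rot": [0, 0, 0.35]}, {"translation": [0, 0, 0], "rot": [0, 0, 0.7]}, {"translation": [0, 0, 0], "rot": [0, 0, 1]}, {"translation": [0, 0, 0], "rot": [0, 0, 1]}])

```text
time: 5.35
tcp_pos: [512.1, -32.7, 311.2]
tcp_rot: [[0.764, 0.645, 0.014], [0.646, -0.764, -0.005], [0.007, 0.013, -1.0]]
force: [-0.2, 0.2, 0.3]
grip_width: -0.3
```

```bash
cat >look.py <<'E'
from h import *
import sys
n=sys.argv[1]
s=manip.get_state();im=cams.get_image('wrist')[:,:,::-1]
cv2.imwrite(f'pics/{n}.png',im);np.save(n+'.npy',np.c_[s['tcp_rot'],s['tcp_pos']])
print(s['time'],s['tcp_pos'],s['tcp_rot'][:,0],s['q'],s['force'])
cv2.imwrite(f'pics/{n}b.png',cv2.resize(im,(800,600),interpolation=cv2.INTER_CUBIC))
E
python3 look.py w5
```

```text
5.35 [512.10567215 -32.73722309 311.16805254] [0.76364172 0.64559906 0.00729237] [-0.18590252  0.22820256  0.07987594  1.40767773 -0.00263545  2.2538886 ] [-0.16767978  0.23009479  0.34894366]
```

View pics/w5b.png

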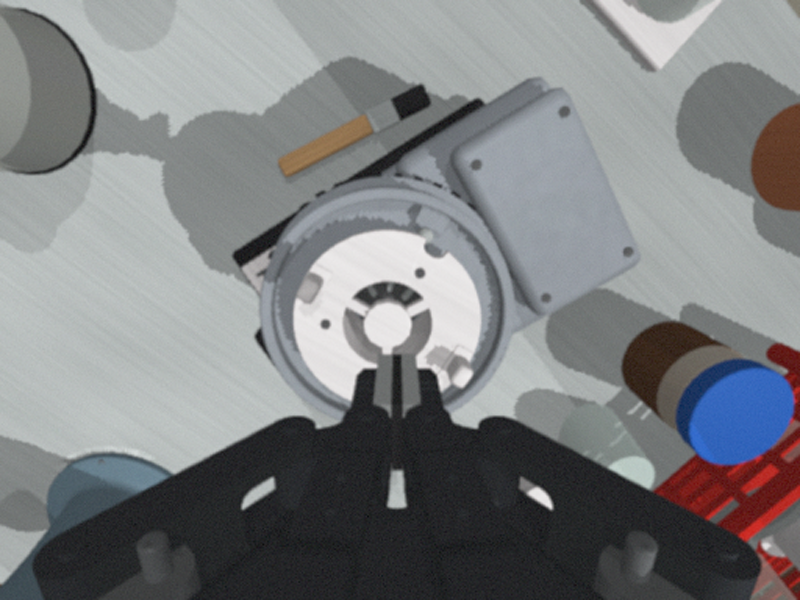

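```bash
python3 - <<'E'
from h import *
im=cv2.imread('pics/w5.png')
a=cv2.resize(im[105:215,165:335],None,fx=4.4,fy=4.4,interpolation=2)
cv2.imwrite('pics/w5c.png',a)
cv2.imwrite('pics/w5d.png',cv2.resize(im[115:185,240:320],None,fx=8,fy=8,interpolation=2))
E
```

```text
(no output)
```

View pics/w5c.png

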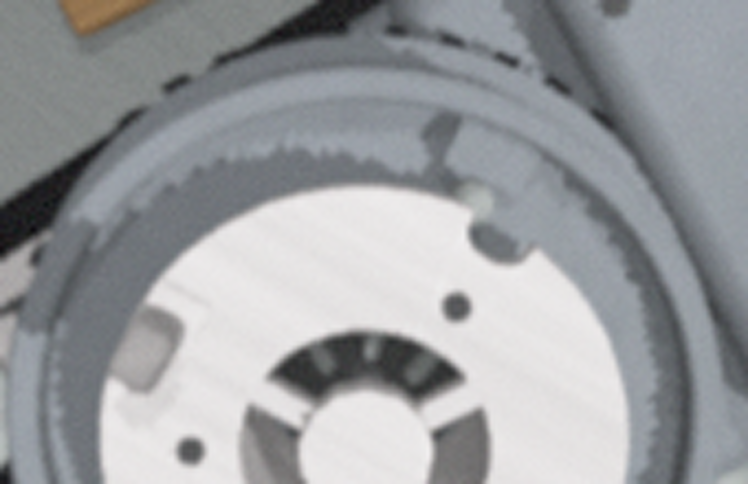

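View pics/w5d.png

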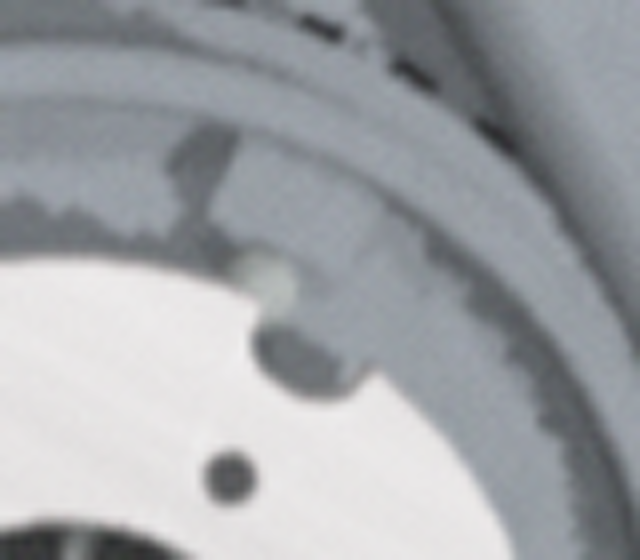

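The boss with the steel pin is now visible at about (265,285) in the crop, right beside the notch at (310,350).

```bash
python3 - <<'E'
from h import *
C=np.array([505.2,-33.2])
M=wm('w5.npy')
def a(p,z):
    q=plane(M,[p],z)[0]; d=q[:2]-C; return q.round(1),np.hypot(*d).round(1),np.degrees(np.arctan2(d[1],d[0])).round(1)
f=lambda p:(240+p[0]/8,115+p[1]/8)
print('hub',a((165+367/4.4,105+445/4.4),240.5))
for n,p,z in [('pin',(265,285),230.5),('pinL',(232,280),230.5),('pinR',(300,285),230.5),('bossL',(222,180),229),('bossR',(385,215),229),('notchL',(252,340),231.5),('notchR',(372,375),238.5),('notchbot',(315,398),238.5),('nLtop',(258,320),238.5)]: print(n,a(f(p),z))
E
```

```text
hub (array([507.4, -32.9, 240.5]), np.float64(2.2), np.float64(8.7))
pin (array([554.3, -19.9, 230.5]), np.float64(50.9), np.float64(15.2))
pinL (array([552.5, -17. , 230.5]), np.float64(50.0), np.float64(19.0))
pinR (array([556.6, -22.6, 230.5]), np.float64(52.5), np.float64(11.7))
bossL (array([559.4,  -9.7, 229. ]), np.float64(59.1), np.float64(23.4))
bossR (array([567.4, -24.7, 229. ]), np.float64(62.8), np.float64(7.7))
notchL (array([549.3, -22.4, 231.5]), np.float64(45.4), np.float64(13.8))
notchR (array([554.9, -32.6, 238.5]), np.float64(49.7), np.float64(0.6))
notchbot (array([549.5, -29.8, 238.5]), np.float64(44.4), np.float64(4.3))
nLtop (array([551.7, -20.3, 238.5]), np.float64(48.2), np.float64(15.5))
```

Request:
servo_tool(deltas=[{"translation": [-0.12, 0.05, 0], "rot": [0, 0, 0.35]}, {"translation": [-0.25, 0.1, 0], "rot": [0, 0, 0.7]}, {"translation": [-0.25, 0.1, 0], "rot": [0, 0, 1]}, {"translation": [-0.25, 0.1, 0], "rot": [0, 0, 1]}, {"translation": [-0.25, 0.1, 0], "rot": [0, 0, 1]}])

```text
time: 6.02
tcp_pos: [487.0, -80.2, 311.1]
tcp_rot: [[0.979, 0.204, 0.014], [0.204, -0.979, -0.005], [0.013, 0.008, -1.0]]
force: [0.4, 0.2, 0.6]
grip_width: 0.1
```

```bash
python3 look.py w6
```

```text
6.025 [486.9853895  -80.20078702 311.14125314] [0.97879632 0.20443475 0.0128137 ] [-2.91171689e-01  1.86882727e-01  2.76211554e-02  1.39639144e+00
 -1.04203242e-03  2.64456183e+00] [0.40218852 0.24388132 0.57945642]
```

View pics/w6b.png

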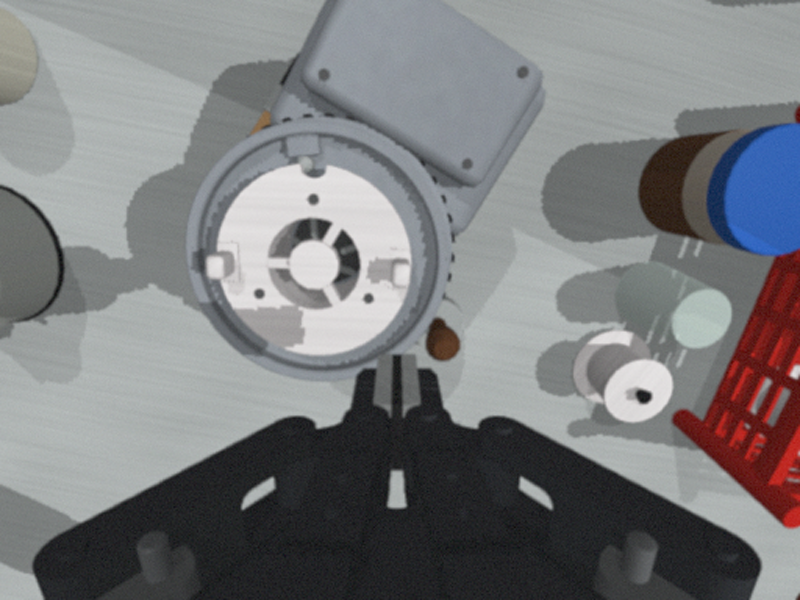

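The view is clear: pin at (306,160), notch just right of it at (315,168), tabs at (218,267) and (402,272).

```bash
python3 - <<'E'
from h import *
im=cv2.imread('pics/w6.png')
cv2.imwrite('pics/w6c.png',cv2.resize(im[75:145,160:240],None,fx=8,fy=8,interpolation=2))
cv2.imwrite('pics/w6d.png',cv2.resize(im[100:240,120:300],None,fx=4.2,fy=4.2,interpolation=2))
E
```

```text
(no output)
```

View pics/w6c.png

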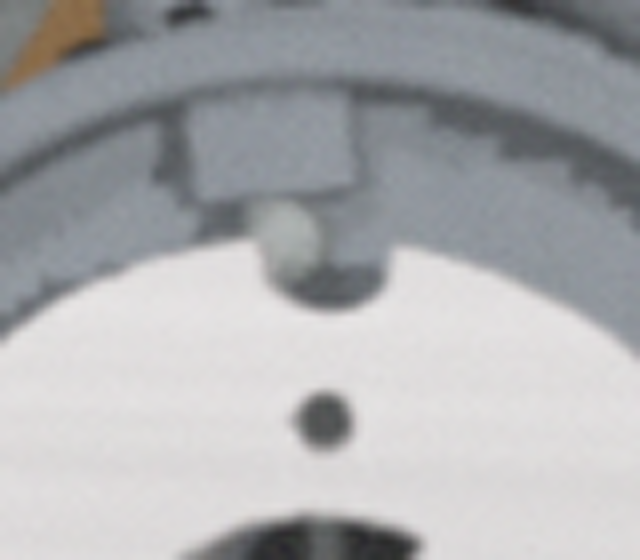

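View pics/w6d.png

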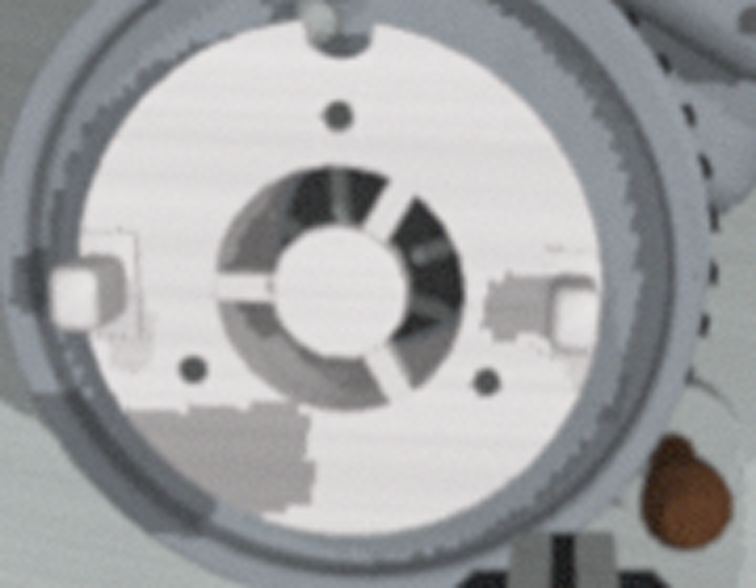

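```bash
python3 - <<'E'
from h import *
M=wm('w6.npy')
f=lambda p:(160+p[0]/8,75+p[1]/8); g=lambda p:(120+p[0]/4.2,100+p[1]/4.2)
P=lambda p,z:plane(M,[p],z)[0]
hub=P(g((342,292)),240.5);pin=P(f((288,238)),230.5)
l=P(f((265,245)),238.5);r=P(f((391,245)),238.5);n=(l+r)/2
ta=P(g((75,293)),256.5);tb=P(g((577,312)),256.5)
ang=lambda v:np.degrees(np.arctan2(v[1],v[0]))
print(hub,pin,n,ta,tb,np.linalg.norm((l-r)))
print('pin',np.linalg.norm((pin-hub)[:2]),ang(pin-hub),'notch',np.linalg.norm((n-hub)[:2]),ang(n-hub),'tabs',ang(ta-tb)-90,np.linalg.norm(ta-tb),(ta+tb)/2)
E
```

```text
[505.82211736 -34.7973505  240.5       ] [553.61546449 -21.22076287 230.5       ] [553.88406992 -26.56658461 238.5       ] [500.14118439   9.08423084 256.5       ] [514.4558854  -77.95897522 256.5       ] 11.898376021146857
pin 49.68428082723559 15.858181754728825 notch 48.76163235978497 9.717820235378664 tabs 9.338990600256238 88.21241628581872 [507.29853489 -34.43737219 256.5       ]
```

Request:
servo_tool(deltas=[{"translation": [0, 0, 0.15], "rot": [0, 0, 0]}, {"translation": [0, 0, 0.3], "rot": [0, 0, 0]}, {"translation": [0, 0, 0.32], "rot": [0, 0, 0]}, {"translation": [0, 0, 0.32], "rot": [0, 0, 0]}])

```text
time: 6.58
tcp_pos: [488.0, -80.3, 247.6]
tcp_rot: [[0.979, 0.205, 0.014], [0.205, -0.979, -0.005], [0.013, 0.008, -1.0]]
force: [0.4, -1.0, 0.8]
grip_width: -0.1
```

```bash
python3 look.py w7
```

```text
6.575 [488.01011906 -80.29634326 247.57168515] [0.97867939 0.2049984  0.01273957] [-2.90766121e-01  1.95723926e-01 -1.24619312e-01  1.23539899e+00
 -1.03013914e-03  2.64439121e+00] [ 0.35179981 -0.98357916  0.80431539]
```

View pics/w7b.png

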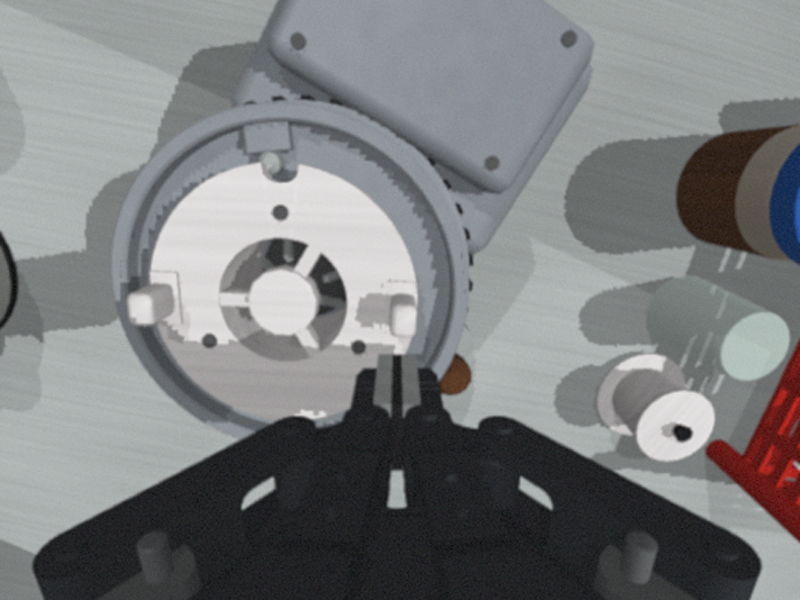

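Finger sits just behind tab_b (405,315), with its tip at (397,365). Advancing slowly.

Request:
servo_tool(deltas=[{"translation": [0.02, 0, 0], "rot": [0, 0, 0]}, {"translation": [0.03, 0, 0], "rot": [0, 0, 0]}, {"translation": [0.04, 0, 0], "rot": [0, 0, 0]}, {"translation": [0.05, 0, 0], "rot": [0, 0, 0]}, {"translation": [0.05, 0, 0], "rot": [0, 0, 0]}])

```text
time: 7.25
tcp_pos: [498.6, -78.3, 248.3]
tcp_rot: [[0.979, 0.205, 0.016], [0.205, -0.979, -0.005], [0.014, 0.008, -1.0]]
force: [0.8, -0.5, -0.8]
grip_width: -0.0
```

```bash
python3 look.py w8
```

```text
7.25 [498.57623498 -78.28069835 248.26126475] [0.97866661 0.20494966 0.0143978 ] [-2.81067119e-01  2.14447542e-01 -9.92409373e-02  1.24044735e+00
 -6.86715095e-04  2.65414639e+00] [ 0.84482339 -0.47466443 -0.78870639]
```

View pics/w8b.png

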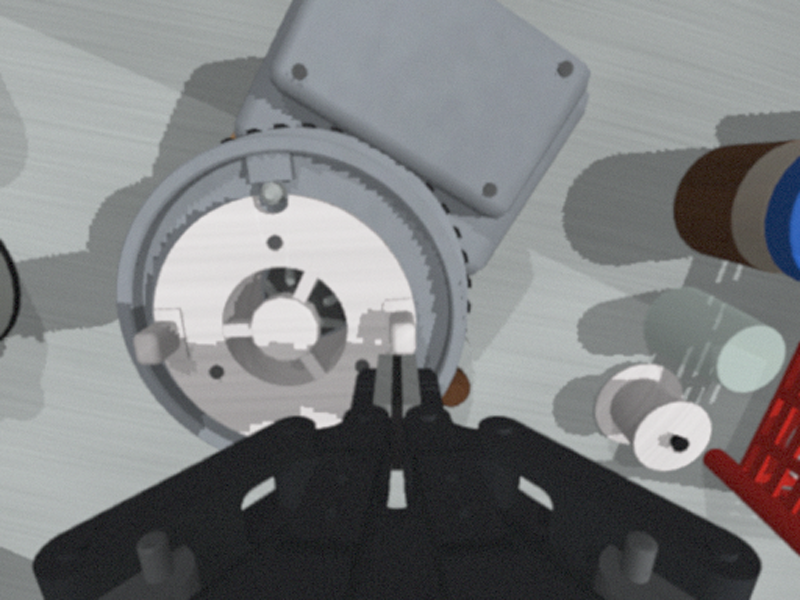

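The carrier has turned, and the pin at (272,192) now appears inside the notch. Measuring.

```bash
python3 - <<'E'
from h import *
im=cv2.imread('pics/w8.png')
cv2.imwrite('pics/w8c.png',cv2.resize(im[90:160,130:220],None,fx=8,fy=8,interpolation=2))
cv2.imwrite('pics/w8d.png',cv2.resize(im[110:250,70:290],None,fx=3.6,fy=3.6,interpolation=2))
E
```

```text
(no output)
```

View pics/w8c.png

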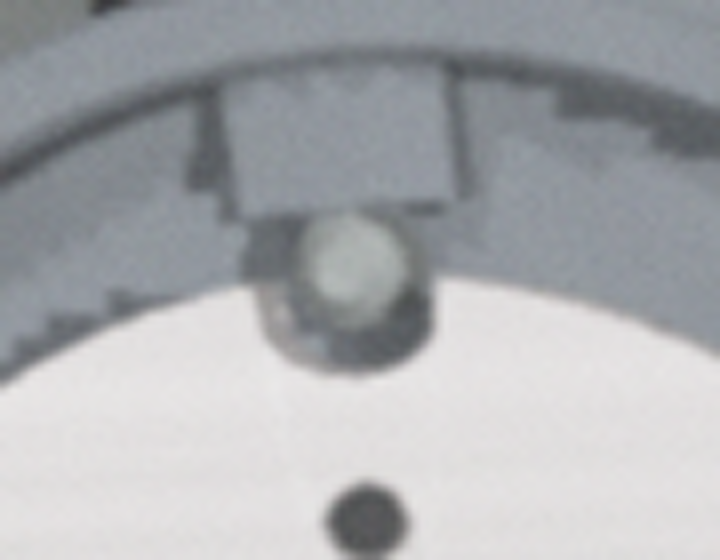

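View pics/w8d.png

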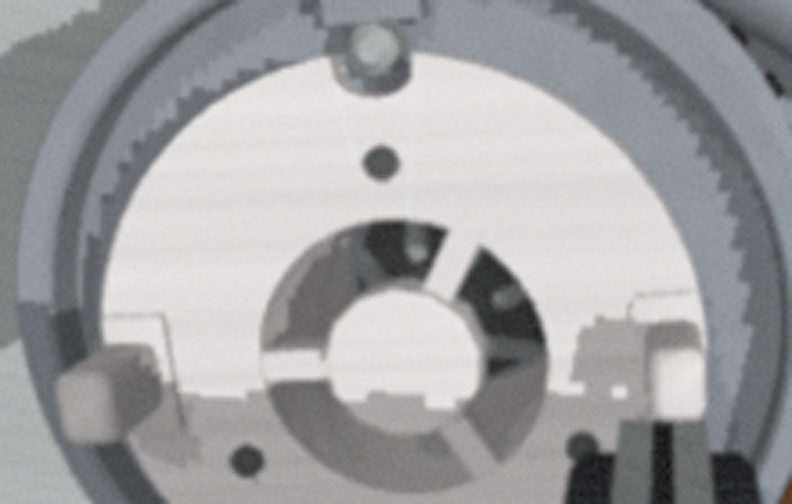

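```bash
python3 - <<'E'
from h import *
M=wm('w8.npy')
f=lambda p:(130+p[0]/8,90+p[1]/8); g=lambda p:(70+p[0]/3.6,110+p[1]/3.6)
P=lambda p,z:plane(M,[p],z)[0]
hub=P(g((404,362)),240.5);pin=P(f((357,263)),230.5)
l=P(f((258,280)),238.5);r=P(f((437,280)),238.5);n=(l+r)/2
hole=P(f((367,520)),238.5)
ta=P(g((85,410)),256.5);tb=P(g((678,385)),256.5)
ang=lambda v:np.degrees(np.arctan2(v[1],v[0]))
print(hub,pin,n,np.linalg.norm((l-r)))
print('pin',np.linalg.norm((pin-hub)[:2]),ang(pin-hub),'notch',np.linalg.norm((n-hub)[:2]),ang(n-hub),'tabs',ang(ta-tb)-90,np.linalg.norm(ta-tb),(ta+tb)/2,ang(hole-hub))
E
```

```text
[506.19334873 -34.29419142 240.5       ] [554.08776144 -20.90707972 230.5       ] [553.58335563 -22.47936386 238.5       ] 12.269253520712269
pin 49.73016718970282 15.6163695053173 notch 48.84058664703092 13.999057264525629 tabs 14.342646707913715 88.59634357229758 [506.41449991 -34.13336775 256.5       ] 14.877966551035572
```

Pin at 15.6°, notch at about 14.2°, so 1.2 mm remains. A small nudge, then back off and up.

Request:
servo_tool(deltas=[{"translation": [0.003, 0, 0], "rot": [0, 0, 0]}, {"translation": [0.006, 0, 0], "rot": [0, 0, 0]}, {"translation": [0.006, 0, 0], "rot": [0, 0, 0]}])

```text
time: 7.68
tcp_pos: [499.6, -78.0, 248.2]
tcp_rot: [[0.979, 0.205, 0.016], [0.205, -0.979, -0.005], [0.014, 0.008, -1.0]]
force: [-0.9, -0.7, -0.0]
grip_width: -0.1
```

Request:
servo_tool(deltas=[{"translation": [-0.05, 0, 0], "rot": [0, 0, 0]}, {"translation": [-0.06, 0, 0], "rot": [0, 0, 0]}, {"translation": [-0.06, 0, -0.15], "rot": [0, 0, 0]}, {"translation": [-0.06, 0, -0.2], "rot": [0, 0, 0]}, {"translation": [-0.06, 0, -0.2], "rot": [0, 0, 0]}])

```text
time: 8.3
tcp_pos: [487.9, -80.5, 288.7]
tcp_rot: [[0.979, 0.205, 0.018], [0.205, -0.979, -0.006], [0.016, 0.009, -1.0]]
force: [0.4, 0.4, -0.5]
grip_width: 0.1
```

```bash
python3 look.py w9; python3 - <<'E'
from h import *
im=cv2.imread('pics/w9.png');M=wm('w9.npy')
c=proj(M,[[506,-34,238]])[0];print(c)
x,y=int(c[0]),int(c[1]); x0,y0=max(x-100,0),max(y-85,0);print(x0,y0)
cv2.imwrite('pics/w9c.png',cv2.resize(im[y0:y0+150,x0:x0+200],None,fx=4,fy=4,interpolation=2))
E
```

```text
8.3 [487.87557202 -80.46804077 288.6713292 ] [0.97864059 0.20494557 0.01612178] [-2.91553557e-01  1.85576693e-01 -3.16260562e-02  1.33500312e+00
 -4.40734158e-04  2.64367439e+00] [ 0.42327094  0.37776864 -0.50741802]
[194.97322132 176.04979753]
94 91
```

View pics/w9c.png

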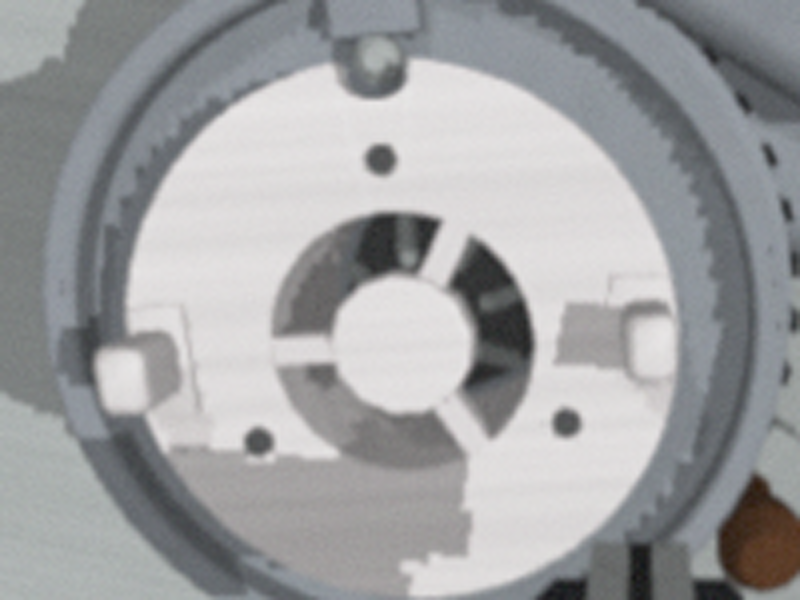

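```bash
python3 - <<'E'
from h import *
M=wm('w9.npy')
g=lambda p:(94+p[0]/4,91+p[1]/4)
P=lambda p,z:plane(M,[p],z)[0]
hub=P(g((403,342)),240.5);pin=P(g((378,57)),230.5)
l=P(g((337,64)),238.5);r=P(g((408,64)),238.5);n=(l+r)/2
ta=P(g((120,380)),256.5);tb=P(g((651,342)),256.5)
ang=lambda v:np.degrees(np.arctan2(v[1],v[0]))
print(hub,pin,n,np.linalg.norm((l-r)))
print('pin',np.linalg.norm((pin-hub)[:2]),ang(pin-hub),'notch',np.linalg.norm((n-hub)[:2]),ang(n-hub),'tabs',ang(ta-tb)-90,np.linalg.norm(ta-tb),(ta+tb)/2)
E
```

```text
[506.31212384 -34.28768384 240.5       ] [553.71701748 -20.64769258 230.5       ] [552.57979224 -21.64237832 238.5       ] 12.06851814966921
pin 49.32822013755707 16.052316784497282 notch 47.96457954185287 15.286062634827848 tabs 15.771855760077898 88.59850339918447 [506.77126371 -33.99108416 256.5       ]
```

Aligned within about 0.5°. Moving over the hub, then down.

Request:
servo_tool(deltas=[{"translation": [0.07, -0.1, 0], "rot": [0, 0, 0]}, {"translation": [0.135, -0.21, 0], "rot": [0, 0, 0]}, {"translation": [0.135, -0.21, 0], "rot": [0, 0, 0]}, {"translation": [0.135, -0.21, 0.1], "rot": [0, 0, 0]}, {"translation": [0.135, -0.21, 0.18], "rot": [0, 0, 0]}, {"translation": [0.135, -0.21, 0.2], "rot": [0, 0, 0]}, {"translation": [0.135, -0.21, 0.2], "rot": [0, 0, 0]}])

```text
time: 9.22
tcp_pos: [505.5, -34.3, 247.6]
tcp_rot: [[0.979, 0.204, 0.015], [0.204, -0.979, -0.005], [0.014, 0.008, -1.0]]
force: [-0.2, 0.2, 0.9]
grip_width: 0.1
```

Request:
servo_tool(deltas=[{"translation": [0, 0, 0.015], "rot": [0, 0, 0]}, {"translation": [0, 0, 0.03], "rot": [0, 0, 0]}, {"translation": [0, 0, 0.04], "rot": [0, 0, 0]}, {"translation": [0, 0, 0.05], "rot": [0, 0, 0]}])

```text
time: 9.72
tcp_pos: [505.9, -34.6, 239.1]
tcp_rot: [[0.979, 0.204, 0.017], [0.204, -0.979, -0.006], [0.015, 0.01, -1.0]]
force: [-4.3, -0.5, 12.5]
grip_width: 0.1
```

```bash
python3 look.py w10
```

```text
9.725 [505.86711558 -34.57210329 239.12258968] [0.97874998 0.20449482 0.01517731] [-0.19153078  0.22093134 -0.11460926  1.21752168 -0.00303216  2.74413665] [-4.31067828 -0.46679454 12.47022881]
```

View pics/w10b.png

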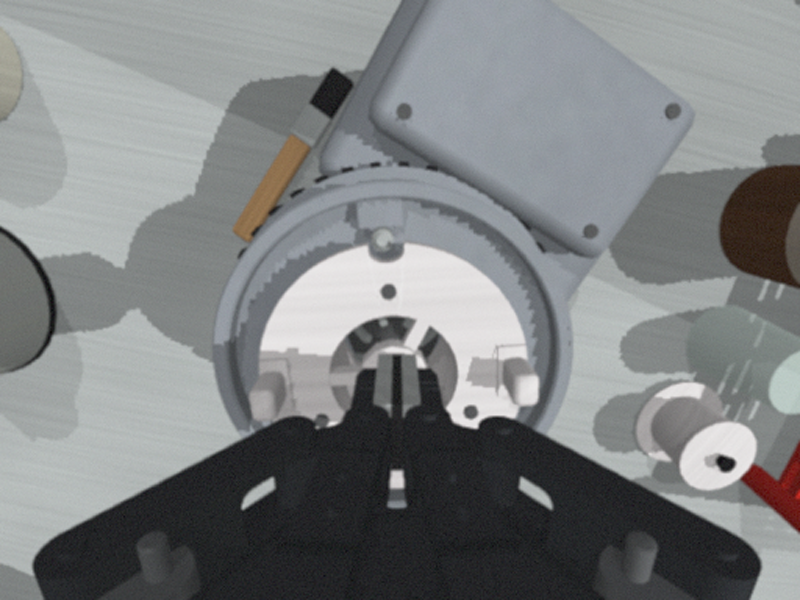

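The pin (382,240) is centred in the notch and the finger is on the hub. Pressing on.

Request:
servo_tool(deltas=[{"translation": [0, 0, 0.01], "rot": [0, 0, 0]}, {"translation": [0, 0, 0.02], "rot": [0, 0, 0]}])

```text
time: 10.02
tcp_pos: [507.2, -35.0, 237.6]
tcp_rot: [[0.979, 0.204, 0.021], [0.205, -0.979, -0.008], [0.019, 0.012, -1.0]]
force: [-4.2, 0.2, 13.2]
grip_width: -0.1
```

Request:
servo_tool(deltas=[{"translation": [-0.005, 0, 0.02], "rot": [0, -0.04, 0]}, {"translation": [-0.005, 0, 0.03], "rot": [0, -0.04, 0]}, {"translation": [-0.005, 0, 0.04], "rot": [0, -0.04, 0]}])

```text
time: 10.4
tcp_pos: [506.1, -35.2, 229.1]
tcp_rot: [[0.979, 0.204, 0.001], [0.204, -0.979, -0.012], [-0.001, 0.012, -1.0]]
force: [-0.4, -0.8, -0.5]
grip_width: -0.0
```

It went through to z = 229 with the force gone, as if snapped. A confirming press, then look.

Request:
servo_tool(deltas=[{"translation": [0, 0, 0.01], "rot": [0, 0, 0]}, {"translation": [0, 0, 0.02], "rot": [0, 0, 0]}, {"translation": [0, 0, 0.02], "rot": [0, 0, 0]}])

```text
time: 10.78
tcp_pos: [506.2, -35.2, 228.9]
tcp_rot: [[0.979, 0.205, 0.005], [0.205, -0.979, -0.012], [0.002, 0.013, -1.0]]
force: [-7.9, 0.5, 24.1]
grip_width: 0.2
```

Request:
servo_tool(deltas=[{"translation": [0, 0, -0.05], "rot": [0, 0, 0]}, {"translation": [0, 0, -0.2], "rot": [0, 0, 0]}, {"translation": [-0.15, 0.1, -0.4], "rot": [0, 0, 0]}, {"translation": [-0.4, 0.2, -0.4], "rot": [0, 0, 0]}, {"translation": [-0.4, 0.2, -0.4], "rot": [0, 0, 0]}, {"translation": [-0.4, 0.2, -0.4], "rot": [0, 0, 0]}])

```text
time: 11.52
tcp_pos: [435.7, -89.7, 309.1]
tcp_rot: [[0.979, 0.204, 0.005], [0.204, -0.979, -0.012], [0.003, 0.013, -1.0]]
force: [0.6, 0.2, -0.2]
grip_width: 0.2
```

```bash
python3 look.py w11;python3 - <<'E'
from h import *
im=cams.get_image('side')[:,:,::-1];cv2.imwrite('pics/s1.png',im)
cv2.imwrite('pics/s1d.png',cv2.resize(im[145:200,225:300],None,fx=10,fy=10,interpolation=2))
im=cv2.imread('pics/w11.png');M=wm('w11.npy')
c=proj(M,[[506,-34,227]])[0];x0,y0=max(int(c[0])-90,0),max(int(c[1])-75,0);print(x0,y0)
cv2.imwrite('pics/w11c.png',cv2.resize(im[y0:y0+145,x0:x0+190],None,fx=4,fy=4,interpolation=2))
E
```

```text
11.525 [435.71630062 -89.72788205 309.07732386] [0.97896332 0.20401972 0.00260065] [-0.33905605  0.09331758 -0.0878397   1.38074787 -0.00966104  2.59704742] [ 0.64419704  0.18272484 -0.20077715]
110 24
```

View pics/w11c.png

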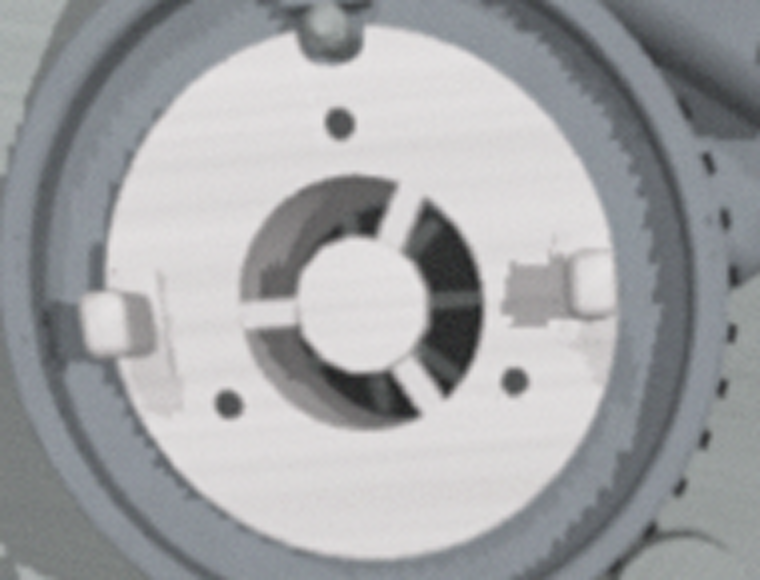

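View pics/s1d.png

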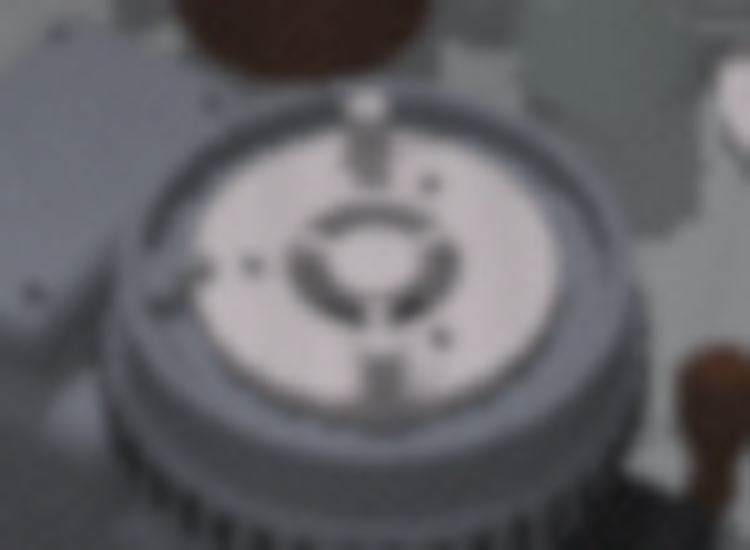

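The carrier sits low and level in both views, and the pin is in the notch at (330,28). One check of seated height across views, then hand in.

```bash
python3 - <<'E'
from h import *
S=model('side');a=plane(S,[(225+37.5,145+22.8)],240.5)[0]
for z in (240.5,231,229,227): print(z,plane(S,[(225+37.4,145+26.0)],z)[0][:2]-a[:2])
W=wm('w11.npy');g=lambda p:(110+p[0]/4,24+p[1]/4)
h=plane(W,[g((364,304))],229)[0]; p=plane(W,[g((328,25))],230.5)[0]; n=plane(W,[g((331,32))],227)[0]
print(h,p,n,[np.degrees(np.arctan2(*(q-h)[1::-1])) for q in (p,n)])
print(manip.job_done())
E
```

```text
240.5 [-2.43265364 11.59530485]
231 [-0.49578792  3.02777585]
229 [-0.08802672  1.22408554]
227 [ 0.31973448 -0.57960478]
[505.94774778 -34.8724023  229.        ] [552.93622454 -20.99566072 230.5       ] [552.58166581 -20.89699725 227.        ] [np.float64(16.453041908770146), np.float64(16.682593891171354)]
the job is handed in; nothing more can be done
None
```

The carrier is seated with its notch over the pin, and the job is handed in. No verdict comes back, so this rests on my own checks.

- **Turning:** I pushed tab_b round with the shut fingertip by about 6°, from 9.5° to roughly 15.5°. The pin measured about 15.9°.
- **Pressing:** I pressed on the hub. The resistance peaked at about 13 N, above the 6 to 10 N given, while the finger also slid sideways a little. Then it dropped away at a tip height of 229 mm, which is the seated hub height. A second press of 24 N moved it no further.
- **Letting go:** I raised the arm clear before handing in. The clock stood at about 11.5 s.

**Last checks:**
- **Alignment:** In the last wrist picture the notch and pin directions agree within 0.3°.
- **Height:** The hub in the side view fits a top height of 228 to 229 mm, against 229 mm when seated.
- **Loose items:** I did not measure them. No unexpected forces showed, and the arm stayed above all of them.

**Disagreements:**
- **Starting offset:** The carrier started only about 6° out of line, not the 34° or more given. I looked all round the rim and found only one notch and one pin boss before pushing.
- **Camera offset:** The fixed cameras placed the hub 3 to 4 mm away from where the wrist camera did. I used the wrist readings.

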